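# Cap the coolant reservoir and set the coolant valve two turns open

## Task

Get the cooling loop ready: first put the round lid on the steel coolant reservoir so that it sits seated and level on the rim, and let go of it. Then take the red handle of the blue valve wheel, close the valve (clockwise seen from above) until it is against its stop, and open it again by exactly two full turns. Finish while still gripping the handle at that setting, and leave the other things on the bench where they are.

Things in the scene. Friction and masses are not known exactly. Their poses are not given: they have to be found in the camera images.
- lid: Loose lid, about 250 g: an aluminium disc 124 mm in diameter and 5 mm thick, with a white plug under it (102 mm in diameter, 8 mm deep, its lower edge bevelled to 94 mm) and an upright blue round knob on top at the centre, 26 mm in diameter and 39 mm tall. It starts lying plug down on the bench. Origin: centre of the plug's underside; z up through the knob. The disc's underside is 8 mm and its top 13 mm above the origin, the top of the knob 52 mm.
- lid_seat (a point): On the lid: centre of the disc's underside (the face that rests on the rim), 8 mm above the lid's origin.
- lid_grip (a point): On the lid: a point on the knob's axis to grip it, 37 mm above the lid's origin.
- reservoir_rim (a point): Centre of the mouth of the coolant reservoir, level with its rim, 100 mm above the bench. The reservoir is an open upright stainless pot fixed to the bench, 120 mm in outer diameter, walls 5 mm thick (mouth 110 mm), so the lid's plug has 4 mm of play all round. Its z points up.
- valve_axis (a point): On the vertical axis of the valve wheel, at the top of its hub, 118 mm above the bench. The valve is a brass block on a plate fixed to the bench, with a level blue wheel above it (rim on a 60 mm radius, 12 mm thick, its top 116 mm above the bench).
- handle: Red upright round handle on the wheel's rim, 22 mm in diameter and 50 mm tall, its axis 60 mm from the wheel's axis; it spins freely on its own pin, so it can be gripped and carried round a circle without turning the gripper. Origin: centre of its underside, 117 mm above the bench; z up.
- handle_grip (a point): On the axis of the handle, at the height to grip it, 147 mm above the bench (the handle's top is at 167 mm). It stays at this height as the wheel turns.
- valve (a joint): How far the valve is open, in rad: 0 at the closed stop, growing as the wheel turns anticlockwise seen from above (6.28 a turn), up to 25.1 at the open stop. It starts 1.5 to 4 rad open. The stem has a stiff packing (about 0.12 N m, 2 N at the handle) and stays where it is left.
- fitting: Bystander: brass hose fitting standing upright, 28 mm in diameter, 40 mm tall. Origin: centre of its underside.
- collar: Bystander: steel ring lying flat, 32 mm in diameter, 18 mm tall. Origin: centre of its underside.
- screwdriver: Bystander: screwdriver with an orange handle, 160 mm long, lying along its x axis.
- beaker: Bystander: open glass beaker, 68 mm in diameter, 85 mm tall. Origin: centre of its underside.
- bottle: Bystander: white bottle with a blue cap, 58 mm in diameter, 115 mm tall. Origin: centre of its underside.
- wrench: Bystander: steel wrench, 170 mm long, lying along its x axis.
- jar: Bystander: amber jar with a steel cap, 60 mm in diameter, 70 mm tall. Origin: centre of its underside.
- parts_tray: Bystander: low grey parts tray, 120 x 90 mm, 30 mm tall. Origin: centre of its underside.
Mind the look-alikes: they are no part of the job. What is shaped like the part that bears valve_axis but orange or pink is not meant.

How it is judged:
By the outcome, as a careful person would: the job done as asked, in the order asked, and still so for the second after the job is handed in, while the arm keeps its last pose, push and grip.
It also fails if it takes over 72 s, if anything falls off the work surface, if the arm or the gripper's body presses on something with over 40 N, if the wrist force passes 120 N, or if a joint passes its speed limit or range.

## Robot

A 6-joint arm with a two-finger parallel gripper is mounted at the origin on the work surface. World frame = base frame: x ahead of the robot, y to its left, z up, the work surface at z = 0. Lengths are in mm, angles in rad, forces in N, time in s.
With the tool pointing down it reaches from about 275 to 825 mm from the base axis. Payload 5.2 kg.
Tool frame: the origin (TCP) lies midway between the tips of the shut fingers; the grasp point (between the pads) lies arm.grip_depth behind it (arm.grip_depth is the distance from the TCP to the grasp point, in mm); z points along the fingers, y is the direction in which the jaws open and shut (so a half turn about z gives the same grasp; the last joint's range is limited). The gripper opens to 93 mm and grips with 3 to 60 N. Pads are 15 mm wide; open, the fingers measure 128 mm over their backs; the gripper's body (75 mm by 188 mm) begins 65 mm behind the grasp point.
Start: joints at [-1.454, 0.259, 1.535, -0, 1.348, -0.203], TCP at [172.928, -522.112, 194.453] pointing down, gripper open.
Joint ranges: [-3.14, 3.14], [-0.91, 2.08], [0.19, 2.58], [-1.22, 4.36], [0.22, 2.71], [-3.12, 3.12]. Speed limits (rad/s): [2.57, 2.57, 3.14, 3.14, 3.14, 3.14].

## Interface

Orientations are given as [roll, pitch, yaw] about the fixed x, y, z axes, in that order (R = Rz(yaw) Ry(pitch) Rx(roll)).
In Python, from plant import arm gives the robot as it stands. Calls block until the motion is done:
- arm.reach(position, orientation): joint-space move of the TCP to a pose.
- arm.move_linear(position, orientation=None, speed=150, stop_force=None): straight line of the TCP; orientation=None keeps the orientation; speed is the mean speed in mm/s. With stop_force (N) it stops when the force on the tool has changed by that much, and returns True; else False.
- arm.goto_joints(angles): joint-space move.
- arm.open() and arm.grab(newtons=None): open the fingers fully, or close them until they stop; newtons is the grip in N (None keeps the last).
- arm.sleep(seconds).
- arm.inverse_kinematics(position, orientation): joint angles nearest the present ones, or None.
- arm.read_state(): the state.
- arm.get_image(name): name is "scene" or "side" or "wrist"; returns a dict with "img" (400x640x3 uint8, blue, green, red), "z_map" (400x640 float32, mm along the optical axis (not along the pixel's ray), 0 where there is no reading), "camera_matrix" (3x3 intrinsics, pixels), "rvec" (rotation vector, rad) and "tvec" (3), from world to camera coordinates, as OpenCV has them; the wrist camera has in their place "mount" (4x4, takes a point from camera to tool coordinates, whose origin is the TCP and whose axes are the flange's). Camera axes: x right, y down, z forward; pixel columns grow to the right and rows downward; lengths in mm; the calibration is good to about 2 mm. The wrist camera is an equidistant fisheye: a pixel r from the principal point sees the ray r / f radians off the axis. A picture is of the moment at which its call begins: read the wrist's pose just before it.
A pose or a line that the arm cannot do raises arm.MotionError and nothing moves.
- arm.hand_in(): hands the job in, once; it reports no verdict.
The state is a dict: "time": time; "joints": joint angles; "dq": joint speeds; "tau": joint torques, N m; "tcp_pos": TCP position; "tcp_rot": TCP orientation; "ft_force": force on the tool from outside, world axes, zero at the start; "wrist_torque": the same for the moment, N m; "gripper_width": finger opening in mm.
Only numpy, scipy, OpenCV 4.12 (cv2) and the standard library are available. Lean on these libraries where they do the work, as an engineer would, in place of code of your own. Each camera call takes 0.05 s, during which the arm holds its last target. There are 200 camera calls.

## Working session

There is one attempt and no reset: what is moved stays moved. The work goes in short steps, each a Python script; the robot and the scene stay as the last script left them, time stands still between calls to the robot, and variables do not carry over. Pictures are saved under pics/ and viewed, about 8 in all and at most 12, crops included, and the job is handed in when it is done.

```bash
mkdir -p pics; ls
cat > h.py <<'E'
import numpy as np, cv2
from plant import arm
def snap(name,tag):
    d=arm.get_image(name); cv2.imwrite(f'pics/{tag}.png',d['img']); np.savez(f'pics/{tag}.npz',**d); return d
def world(d):
    K=d['camera_matrix'];R=cv2.Rodrigues(np.array(d['rvec'],float))[0];t=np.array(d['tvec'],float).ravel()
    z=d['z_map'];v,u=np.mgrid[:z.shape[0],:z.shape[1]]
    c=np.stack([(u-K[0,2])/K[0,0]*z,(v-K[1,2])/K[1,1]*z,z],-1)
    w=(c-t)@R; w[z==0]=np.nan; return w
def ray(d,u,v,h):
    K=d['camera_matrix'];R=cv2.Rodrigues(np.array(d['rvec'],float))[0];t=np.array(d['tvec'],float).ravel()
    o=-R.T@t; r=R.T@np.array([(u-K[0,2])/K[0,0],(v-K[1,2])/K[1,1],1.]); return o+r*(h-o[2])/r[2]
E
python3 - <<'E'
from h import *
a=snap('scene','s0');b=snap('side','d0')
s=arm.read_state();print(arm.grip_depth,s['time'],s['tcp_rot'],s['gripper_width'])
for d in(a,b):print(d['camera_matrix'],d['rvec'],d['tvec'])
E
```

```text
pics
18.8 0.1 [-3.14002357e+00 -3.42960106e-04  3.19806657e-01] 93.06124215876201
[[479.351409     0.         325.41818659]
 [  0.         479.351409   200.03054949]
 [  0.           0.           1.        ]] [ 1.26823009  2.03260689 -1.13036569] [ 266.71241141 -174.26952786 2148.06342945]
[[399.42877838   0.         316.49744048]
 [  0.         399.42877838 199.45914444]
 [  0.           0.           1.        ]] [ 0.51316357 -2.60664083  1.29324225] [ 481.80889866  207.47052863 1036.22043061]
```

View pics/s0.png

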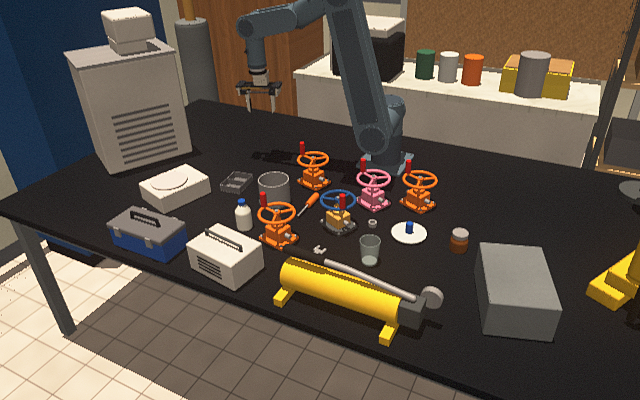

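View pics/d0.png

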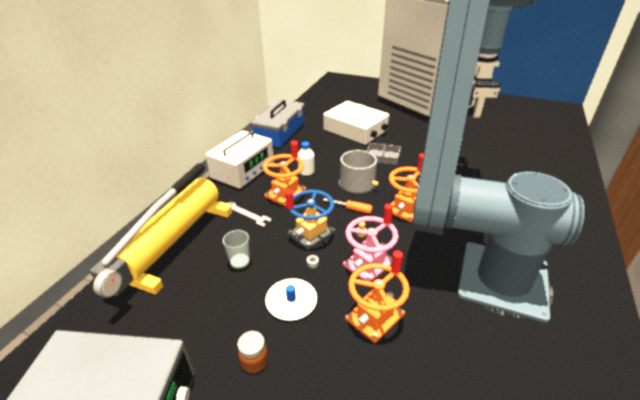

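The scene view shows the lid at (409,232), the blue valve at (338,200) with its handle at about (342,198), and the reservoir at (273,187). In the side view the lid is at (291,299), the blue wheel at (312,206), its handle at (289,199) and the reservoir at (358,172).

```bash
cat > m.py <<'E'
from h import *
def circ(P):
    A=np.c_[2*P,np.ones(len(P))];s=np.linalg.lstsq(A,(P**2).sum(1),rcond=None)[0];return s[:2].round(1),round(float(np.sqrt(s[2]+s[0]**2+s[1]**2)),1)
def comp(m,u,v):
    n,l,st,c=cv2.connectedComponentsWithStats(m.astype(np.uint8));ys,xs=np.nonzero(m)
    i=np.argmin((xs-u)**2+(ys-v)**2);return l==l[ys[i],xs[i]]
def hullcirc(d,m,h):
    ys,xs=np.nonzero(m);hp=cv2.convexHull(np.c_[xs,ys].astype(np.int32))[:,0]
    c,_=cv2.findContours(cv2.drawContours(np.zeros(m.shape,np.uint8),[hp[:,None]],-1,1,-1),0,1)
    (u,v),ax,_=cv2.fitEllipse(c[0])
    P=np.array([ray(d,*p,h)[:2] for p in c[0][:,0]]);return (u,v),circ(P)
def run(a,b):
  for n,d,L,W,H,Rv in(('scene',a,(409,236),(330,192),(342,197),(273,176)),('side',b,(275,300),(312,193),(289,199),(358,158))):
    hsv=cv2.cvtColor(d['img'],cv2.COLOR_BGR2HSV);h,s,v=cv2.split(hsv);w=world(d);print(n)
    white=comp((s<60)&(v>140),*L);print(' lid',hullcirc(d,white,13),white.sum())
    bl=(h>95)&(h<125)&(s>120)&(v>50);wh=comp(bl,*W);print(' wheel',hullcirc(d,wh,110),wh.sum(),np.nanmedian(w[wh],0).round())
    k=comp(bl,L[0]+(16 if n=='side' else 0),L[1]-6);ys,xs=np.nonzero(k);print(' knob px',xs.mean(),ys.mean(),ray(d,xs.mean(),ys.mean(),35).round(1),k.sum(),np.nanmedian(w[k],0).round())
    rd=comp(((h<6)|(h>174))&(s>170)&(v>70),*H);ys,xs=np.nonzero(rd);print(' handle px',xs.mean(),ys.mean(),ys.min(),ys.max(),rd.sum(),ray(d,xs.mean(),ys.mean(),142).round(1),np.nanmedian(w[rd],0).round())
    vv,uu=np.mgrid[:400,:640];q=(abs(w[...,2]-100)<8)&(abs(uu-Rv[0])<35)&(abs(vv-Rv[1])<30);P=w[q];print(' rim',q.sum(),circ(P[:,:2]) if q.sum()>5 else'',np.median(P,0))
E
python3 - <<'E'
from m import *
run(dict(np.load('pics/s0.npz')),dict(np.load('pics/d0.npz')))
ims=[cv2.resize(cv2.imread(f'pics/{n}.png')[y:y+100,x:x+130],None,fx=5,fy=5,interpolation=2)[:, :] for n,x,y in(('s0',240,160),('d0',270,150))]
cv2.imwrite('pics/c0.png',cv2.resize(np.vstack(ims),(390,600)))
E
```

```text
scene
 lid ((408.75164794921875, 232.24392700195312), (array([481.4, 270.3]), 62.2)) 537
 wheel ((337.59844970703125, 199.33363342285156), (array([529.4,  18.7]), 65.9)) 272 [528.   4. 112.]
 knob px 408.76623376623377 226.72727272727272 [481.5 269.   35. ] 77 [489. 270.  39.]
 handle px 342.314606741573 200.69662921348313 193 208 89 [577.6  59.7 142. ] [585.  63. 144.]
 rim 164 (array([ 513. , -225.6]), 111.7) [ 498.89589909 -269.22889926   97.31979856]
side
 lid ((290.7481689453125, 298.9093933105469), (array([478. , 269.1]), 64.9)) 1670
 wheel ((312.0326232910156, 203.97454833984375), (array([528.1,  15.2]), 64.3)) 484 [532.  16. 115.]
 knob px 290.3469387755102 292.7959183673469 [476.8 271.6  35. ] 98 [473. 278.  47.]
 handle px 288.968992248062 198.89147286821705 190 208 129 [577.1  58.3 142. ] [573.  67. 149.]
 rim 236 (array([ 475.2, -269.2]), 59.5) [ 479.98776813 -268.05694305   98.7016425 ]
```

View pics/c0.png

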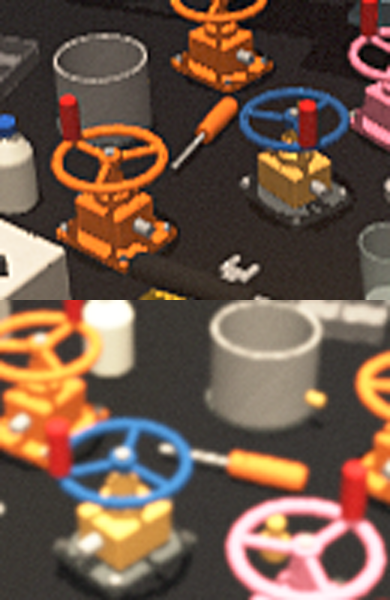

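```bash
cat >> h.py <<'E'
from scipy.spatial.transform import Rotation as Ro
def wsnap(tag):
    s=arm.read_state(); d=arm.get_image('wrist'); T=np.eye(4); T[:3,:3]=Ro.from_euler('xyz',s['tcp_rot']).as_matrix(); T[:3,3]=s['tcp_pos']
    d['T']=T@np.array(d['mount']); cv2.imwrite(f'pics/{tag}.png',d['img']); np.savez(f'pics/{tag}.npz',**d); return d
def wray(d,P,h):
    K=d['camera_matrix'];P=np.atleast_2d(P).astype(float);x=(P[:,0]-K[0,2])/K[0,0];y=(P[:,1]-K[1,2])/K[1,1]
    th=np.hypot(x,y);k=np.sin(th)/np.maximum(th,1e-9);r=np.c_[x*k,y*k,np.cos(th)]@d['T'][:3,:3].T;o=d['T'][:3,3]
    return o+r*((h-o[2])/r[:,2])[:,None]
def wpix(d,X):
    K=d['camera_matrix'];c=(np.atleast_2d(X)-d['T'][:3,3])@d['T'][:3,:3];th=np.arctan2(np.hypot(c[:,0],c[:,1]),c[:,2]);k=th/np.maximum(np.hypot(c[:,0],c[:,1]),1e-9)
    return np.c_[K[0,2]+K[0,0]*c[:,0]*k,K[1,2]+K[1,1]*c[:,1]*k]
E
python3 - <<'E'
from m import *
b=dict(np.load('pics/d0.npz'));h,s,v=cv2.split(cv2.cvtColor(b['img'],cv2.COLOR_BGR2HSV))
for n,p,z in(('oA',(283,180),60),('pink',(370,235),110),('oB',(378,290),110),('oC',(405,180),110),('jar',(252,338),70),('beaker',(237,238),85)):print(n,ray(b,*p,z).round())
for n,p in(('res',(477,-269)),('val',(529,16)),('lid',(479,270))):
    arm.reach([p[0],p[1],330],[np.pi,0,np.arctan2(p[1],p[0])]); wsnap('w_'+n); st=arm.read_state();print(n,st['time'],st['tcp_pos'].round(1) if hasattr(st['tcp_pos'],'round') else st['tcp_pos'],st['joints'])
d=np.load('pics/w_lid.npz');print(d['mount'],d['camera_matrix'])
cv2.imwrite('pics/w3.png',np.vstack([cv2.resize(cv2.imread(f'pics/w_{n}.png'),(320,200)) for n in('res','val','lid')]))
E
```

```text
oA [ 692. -124.   60.]
pink [339.  82. 110.]
oB [271. 248. 110.]
oC [ 311. -195.  110.]
jar [485. 434.  70.]
beaker [666. 196.  85.]
res 1.6917 [ 476.5 -269.7  329.4] [-7.18595577e-01  2.01803679e-01  1.28614697e+00 -3.25525096e-04
  1.65452040e+00  1.36642775e+00]
val 2.8583 [529.1  14.6 329.8] [-1.82966074e-01  1.66368502e-01  1.32877760e+00 -5.54051699e-04
  1.64662773e+00  1.35986009e+00]
lid 3.925 [479.8 268.5 329.9] [ 3.07778468e-01  2.05679884e-01  1.28016916e+00 -6.78155827e-04
  1.65581714e+00  1.36792850e+00]
[[ 1.77489286e-03 -9.71349049e-01 -2.37650740e-01  6.41175488e+01]
 [ 9.99998073e-01  1.92337579e-03 -3.92928773e-04  3.81745726e-01]
 [ 8.38762670e-04 -2.37649584e-01  9.71350591e-01 -1.89918458e+02]
 [ 0.00000000e+00  0.00000000e+00  0.00000000e+00  1.00000000e+00]] [[309.70691629   0.         323.63207211]
 [  0.         309.70691629 201.88605485]
 [  0.           0.           1.        ]]
```

View pics/w3.png

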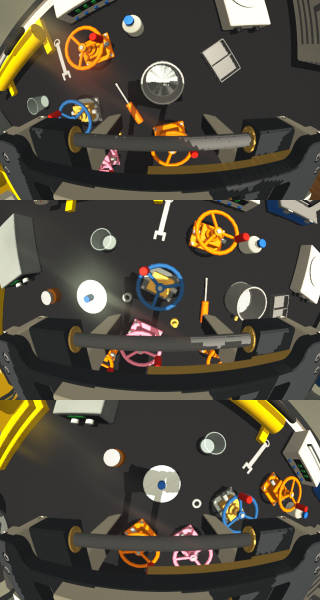

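```bash
cat >> m.py <<'E'
def wfit(d,m,h):
    ys,xs=np.nonzero(m);hp=cv2.convexHull(np.c_[xs,ys].astype(np.int32))
    c,_=cv2.findContours(cv2.drawContours(np.zeros(m.shape,np.uint8),[hp],-1,1,-1),0,1)
    return circ(wray(d,c[0][:,0],h)[:,:2]),int(m.sum())
def masks(d):
    h,s,v=cv2.split(cv2.cvtColor(d['img'],cv2.COLOR_BGR2HSV))
    return dict(blue=(h>95)&(h<125)&(s>120)&(v>50),white=(s<60)&(v>130),red=((h<6)|(h>174))&(s>170)&(v>70),v=v,s=s)
def wheel(d,c=(529,16)):
    M=masks(d);w=comp(M['blue'],*wpix(d,[c[0],c[1],118])[0]);print('wheel',wfit(d,w,112))
E
python3 - <<'E'
from m import *
L=lambda n:dict(np.load(f'pics/w_{n}.npz'))
d=L('lid');M=masks(d);w=comp(M['white'],*wpix(d,[460,285,13])[0])|comp(M['blue'],*wpix(d,[479,270,40])[0]);print('lid',wfit(d,comp(M['white'],*wpix(d,[460,285,13])[0]),11))
k=comp(M['blue'],*wpix(d,[479,270,45])[0]);ys,xs=np.nonzero(k);print('knob',wray(d,[xs.mean(),ys.mean()],40),k.sum())
d=L('val');wheel(d);M=masks(d)
r=comp(M['red'],*wpix(d,[577,59,150])[0]);ys,xs=np.nonzero(r);print('handle',wray(d,[xs.mean(),ys.mean()],150),wfit(d,r,158),r.sum())
d=L('res')
tiles=[]
g=cv2.cvtColor(d['img'],cv2.COLOR_BGR2GRAY)
p=wpix(d,[477,-269,100])[0];cx,cy=p.round().astype(int);tiles.append(d['img'][cy-60:cy+60,cx-60:cx+60].copy())
# radial rim search: outermost strong edge within 0.85..1.15 of expected outer rim
P=[]
for it in range(2):
  c=np.array([477,-269.]) if it==0 else cc
  P=[]
  for a in np.arange(0,2*np.pi,.05):
    rr=np.arange(50,72,.5);X=np.c_[c[0]+rr*np.cos(a),c[1]+rr*np.sin(a),0*rr+100];q=wpix(d,X).astype(np.float32)
    val=cv2.remap(g,q[None,:,0],q[None,:,1],1)[0].astype(float);dv=val[6:]-val[:-6];i=np.argmin(dv);
    if dv[i]<-40:P.append(X[i+3,:2])
  P=np.array(P);cc,R=circ(P);res=abs(np.hypot(*(P-cc).T)-R);P=P[res<2];cc,R=circ(P);print('rim',cc,R,len(P))
for a in np.arange(0,6.28,.02):
    u,v=wpix(d,[cc[0]+R*np.cos(a),cc[1]+R*np.sin(a),100])[0]-[cx-60,cy-60];
    if 0<=u<120 and 0<=v<120: tiles[0][int(v),int(u)]=(0,255,0)
cv2.imwrite('pics/rim.png',np.hstack([cv2.resize(t,(390,390),interpolation=0) for t in (tiles[0],d['img'][cy-60:cy+60,cx-60:cx+60])]))
E
```

```text
lid ((array([477.4, 268. ]), 62.2), 4172)
knob [[477.61791323 268.69202406  40.        ]] 201
wheel ((array([530.4,  18.9]), 64.9), 2880)
handle [[575.94288446  58.28712578 150.        ]] ((array([576.1,  57.4]), 11.2), 301) 301
rim [ 484.7 -276.8] 59.5 58
rim [ 485.5 -277.6] 59.7 121
```

View pics/rim.png

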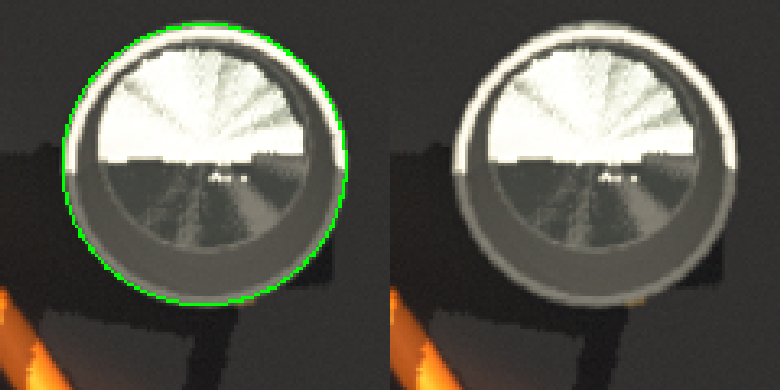

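```bash
cat >> m.py <<'E'
def rim(d,c):
  g=cv2.cvtColor(d['img'],cv2.COLOR_BGR2GRAY);cc=np.array(c,float)
  for it in range(3):
    P=[]
    for a in np.arange(0,2*np.pi,.05):
      rr=np.arange(50,72,.5);X=np.c_[cc[0]+rr*np.cos(a),cc[1]+rr*np.sin(a),0*rr+100];q=wpix(d,X).astype(np.float32)
      val=cv2.remap(g,q[None,:,0],q[None,:,1],1)[0].astype(float);dv=val[6:]-val[:-6];i=np.argmin(dv)
      if dv[i]<-40:P.append(X[i+3,:2])
    P=np.array(P);cc,R=circ(P);P=P[abs(np.hypot(*(P-cc).T)-R)<2];cc,R=circ(P)
  print('rim',cc,R,len(P));return cc
E
python3 - <<'E'
from m import *
arm.reach([484,-276,300],[np.pi,0,-.52]);arm.sleep(.5);d=wsnap('w_res2');rim(d,(484,-276));s=arm.read_state();print(s['tcp_pos'],s['tcp_rot'],s['time'])
arm.reach([478,268.5,250],[np.pi,0,.51]);arm.sleep(.5);d=wsnap('w_lid2');M=masks(d)
print('lid',wfit(d,comp(M['white'],*wpix(d,[460,285,13])[0]),11));k=comp(M['blue'],*wpix(d,[478,268.5,45])[0]);ys,xs=np.nonzero(k);print('knob',wray(d,[xs.mean(),ys.mean()],40),k.sum())
s=arm.read_state();print(s['tcp_pos'],s['tcp_rot'],s['time'],s['ft_force'])
for y in (.51,.51-1.57,.0,1.0):print(y,arm.inverse_kinematics([478,268.5,18],[np.pi,0,y]))
E
```

```text
rim [ 485.5 -277.6] 59.6 103
[ 484.04509968 -275.92252767  299.99414177] [ 3.14159035e+00  1.57476693e-05 -5.19831961e-01] 6.45
lid ((array([477.3, 268.1]), 62.3), 5794)
knob [[477.76556042 268.45098004  40.        ]] 307
[478.03458164 268.4290941  249.97707906] [-3.14157426e+00  6.57410789e-05  5.09845855e-01] 8.975 [ 0.30221947 -0.27845728  0.69313063]
0.51 [ 3.08293456e-01  4.36227829e-01  1.75629979e+00 -4.44089210e-16
  9.49065031e-01  1.36908978e+00]
-1.06 [ 3.08293456e-01  4.36227829e-01  1.75629979e+00 -4.44089210e-16
  9.49065031e-01  2.93908978e+00]
0.0 [ 3.08293456e-01  4.36227829e-01  1.75629979e+00 -4.44089210e-16
  9.49065031e-01  1.87908978e+00]
1.0 [ 3.08293456e-01  4.36227829e-01  1.75629979e+00 -4.44089210e-16
  9.49065031e-01  8.79089783e-01]
```

Run:
```python
from m import *
b=dict(np.load('pics/d0.npz'));print('collar',ray(b,313,261,18).round())
R=[np.pi,0,.51];x,y=477.5,268.3
arm.move_linear([x,y,60],R,speed=200)
print(arm.move_linear([x,y,18.5],R,speed=60,stop_force=8));arm.sleep(.2)
arm.grab(30);arm.sleep(.3);s=arm.read_state();print(s['gripper_width'],s['tcp_pos'],s['ft_force'])
arm.move_linear([x,y,60],R,speed=80);arm.move_linear([x,y,260],R,speed=250)
arm.sleep(.3);s=arm.read_state();print(s['gripper_width'],s['ft_force'],s['time'])
d=wsnap('held');M=masks(d);m=comp(M['white'],*wpix(d,[x-20,y+15,255])[0]);print(wfit(d,m,s['tcp_pos'][2]-5.2))
```

```text
collar [474. 139.  18.]
False
24.904389775312804 [477.48871307 268.32375202  18.49077861] [ 0.00941741  0.23436774 -0.61180058]
24.684004896427812 [ 0.06596358  0.07692776 -2.82848121] 14.4167
((array([491.6, 275.8]), 50.4), 14847)
```

View pics/held.png

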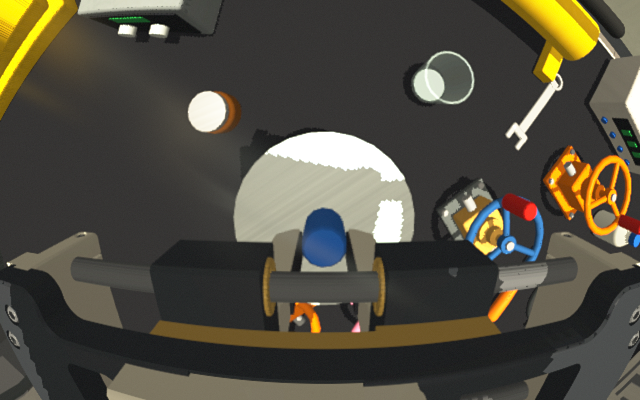

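The lid is held by its knob at (324,237) and its disc looks level. Next I place it.

Run:
```python
from m import *
R=[np.pi,0,-.52];x,y=485.5,-277.6
arm.reach([x,y,260],R);arm.sleep(.2)
arm.move_linear([x,y,140],R,speed=150);arm.sleep(.3)
print('contact',arm.move_linear([x,y,107],R,speed=30,stop_force=5));arm.sleep(.2)
s=arm.read_state();print(s['tcp_pos'],s['ft_force'],s['time'],s['wrist_torque'])
snap('side','p1');snap('scene','p1s')
b=cv2.imread('pics/p1.png')[100:260,260:460];a=cv2.imread('pics/p1s.png')[130:230,210:335]
cv2.imwrite('pics/p1c.png',np.hstack([cv2.resize(b,(400,320)),cv2.resize(a,(400,320))]))
```

```text
contact True
[ 485.25689841 -277.38328304  110.40479148] [ 0.25077945 -0.78639813  6.08720674] 18.9833 [0.09422567 0.00274823 0.02833076]
```

View pics/p1c.png

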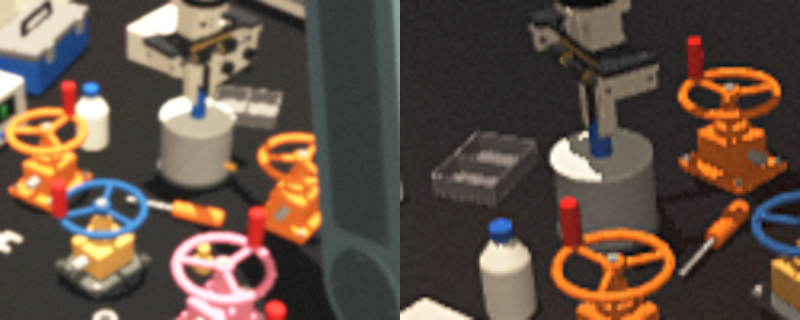

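Contact came at a TCP height of 110.4 mm, where 110.5 is expected when seated, and the disc is flush on the pot in both crops. I'll release it, check it, and view the valve.

Run:
```python
from m import *
R=[np.pi,0,-.52];x,y=485.5,-277.6
arm.open();arm.sleep(.3);arm.move_linear([x,y,180],R,speed=80);arm.move_linear([x,y,300],R,speed=250);arm.sleep(.3)
d=wsnap('w_lidon');M=masks(d);k=comp(M['blue'],*wpix(d,[x,y,135])[0]);ys,xs=np.nonzero(k);print('knob at z132',wray(d,[xs.mean(),ys.mean()],132),k.sum())
w=comp(M['white'],*wpix(d,[x-20,y+10,105])[0]);print('lid',wfit(d,w,105))
arm.reach([530,18,300],[np.pi,0,.03]);arm.sleep(.4);d2=wsnap('w_val2');wheel(d2)
r=comp(masks(d2)['red'],*wpix(d2,[576,58,150])[0]);ys,xs=np.nonzero(r);print('handle',wray(d2,[xs.mean(),ys.mean()],150),wfit(d2,r,158))
print(arm.read_state()['time'])
for yw in(.03,-.7,.8):
  for a in np.arange(0,6.28,1.05):
    q=arm.inverse_kinematics([530+60*np.cos(a),18.5+60*np.sin(a),128],[np.pi,0,yw]);print(yw,round(a,1),None if q is None else np.round(q,2))
cv2.imwrite('pics/c2.png',np.hstack([cv2.resize(q['img'],(400,250)) for q in(d,d2)]))
```

```text
knob at z132 [[ 485.56151896 -279.21100587  132.        ]] 400
lid ((array([ 486.1, -279.4]), 61.2), 6866)
wheel ((array([530.2,  18.9]), 64.9), 3343)
handle [[576.04056219  58.30808604 150.        ]] ((array([576.3,  57.4]), 11.4), 364)
24.175
0.03 0.0 [-0.16  0.38  1.53 -0.    1.23  1.38]
0.03 1.0 [-0.07  0.34  1.6  -0.    1.21  1.47]
0.03 2.1 [-0.08  0.23  1.74 -0.    1.17  1.46]
0.03 3.2 [-0.2   0.17  1.82 -0.    1.15  1.34]
0.03 4.2 [-0.29  0.23  1.75 -0.    1.17  1.25]
0.03 5.2 [-0.26  0.33  1.6  -0.    1.21  1.28]
-0.7 0.0 [-0.16  0.38  1.53 -0.    1.23  2.11]
-0.7 1.0 [-0.07  0.34  1.6  -0.    1.21  2.2 ]
-0.7 2.1 [-0.08  0.23  1.74 -0.    1.17  2.19]
-0.7 3.2 [-0.2   0.17  1.82 -0.    1.15  2.07]
-0.7 4.2 [-0.29  0.23  1.75 -0.    1.17  1.98]
-0.7 5.2 [-0.26  0.33  1.6  -0.    1.21  2.01]
0.8 0.0 [-0.16  0.38  1.53 -0.    1.23  0.61]
0.8 1.0 [-0.07  0.34  1.6  -0.    1.21  0.7 ]
0.8 2.1 [-0.08  0.23  1.74 -0.    1.17  0.69]
0.8 3.2 [-0.2   0.17  1.82 -0.    1.15  0.57]
0.8 4.2 [-0.29  0.23  1.75 -0.    1.17  0.48]
0.8 5.2 [-0.26  0.33  1.6  -0.    1.21  0.51]
```

View pics/c2.png

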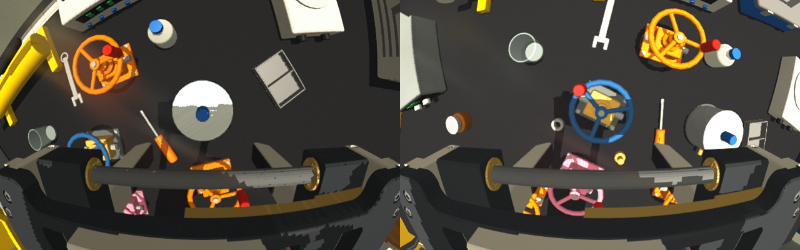

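Seen from above, the lid is on the pot at about 1.6 mm off centre, well inside the 4 mm play. Next I grip the handle and turn 1 rad clockwise, which is safe because the valve starts at least 1.5 rad open, to check the circle.

```bash
cat > v.py <<'E'
from m import *
R=[np.pi,0,.03];Z=128.2
def go(c,r,a,stop=None,speed=100):
    hit=arm.move_linear([c[0]+r*np.cos(a),c[1]+r*np.sin(a),Z],R,speed=speed,stop_force=stop)
    s=arm.read_state();p=s['tcp_pos'];A=np.arctan2(p[1]-c[1],p[0]-c[0]);f=s['ft_force'];e=np.array([np.cos(A),np.sin(A)])
    return hit,A,f[:2]@e,f[:2]@[-e[1],e[0]],s
E
python3 - <<'E'
from v import *
h=(576.2,58.0);c=np.array([530.2,18.9]);r=60.
arm.move_linear([*h,200],R,speed=250);print(arm.move_linear([*h,Z],R,speed=100,stop_force=10));arm.sleep(.15)
arm.grab(40);arm.sleep(.3);s=arm.read_state();print(s['gripper_width'],s['tcp_pos'],s['ft_force'],s['time'])
a0=np.arctan2(h[1]-c[1],h[0]-c[0])
for a in np.arange(a0-.25,a0-1.1,-.25):
    q=go(c,r,a,15);print(q[0],np.round([a,q[1],q[2],q[3],q[4]['ft_force'][2]],2),q[4]['time'],round(q[4]['gripper_width'],1))
E
```

```text
False
20.380139992601112 [576.31007377  58.14479541 128.20863743] [1.68857603 1.34574538 0.01488571] 27.2417
False [ 0.45  0.44  2.56 -2.87 -1.65] 27.5417 20.6
False [ 0.2   0.19  2.35 -1.4  -1.23] 27.8417 20.5
False [-0.05 -0.06  2.29 -1.78 -0.24] 28.1417 20.9
False [-0.3  -0.31  2.6  -1.62 -0.48] 28.4417 20.6
```

Run:
```python
from v import *
c=np.array([530.2,18.9]);r=60.
a=-.3;q=[False]
while not q[0] and a>-3.8+.0:
    a-=.2;q=go(c,r,a,10);print(q[0],np.round([a,q[1],q[2],q[3],q[4]['ft_force'][2]],2),q[4]['time'],round(q[4]['gripper_width'],1))
```

```text
False [-0.5  -0.51  1.3  -2.    1.16] 28.7167 20.6
False [-0.7  -0.71  0.14 -2.36  1.62] 28.9833 20.2
False [-0.9  -0.91 -2.11 -1.47  2.3 ] 29.25 20.5
False [-1.1  -1.11 -2.65 -2.26  2.26] 29.5167 20.2
False [-1.3  -1.31 -4.36 -1.98  2.13] 29.7833 20.5
False [-1.5  -1.5  -4.73 -1.53  2.78] 30.05 20.7
False [-1.7  -1.7  -5.53 -2.2   1.72] 30.3167 21.1
False [-1.9  -1.9  -4.78 -1.97  0.73] 30.5833 20.5
True [-2.1  -2.   -1.9   6.91 -4.23] 30.7917 20.4
```

Run:
```python
from v import *
c=np.array([530.2,18.9]);r=60.
go(c,r,-1.9)
for a in np.arange(-1.94,-2.13,-.015):
    q=go(c,r,a,None,30);arm.sleep(.1);s=arm.read_state();p=s['tcp_pos'][:2];f=s['ft_force'];A=np.arctan2(*(p-c)[::-1]);e=[np.cos(A),np.sin(A)]
    print(np.round([a,A,np.hypot(*(p-c)),f[:2]@e,f[:2]@[-e[1],e[0]],f[2],s['gripper_width'],s['time']],3),p.round(2))
    if f[:2]@[-e[1],e[0]]>12:break
snap('scene','st');snap('side','st_d')
```

```text
[-1.94  -1.911 59.36  -4.615  1.286 -0.397 20.574 31.392] [510.38 -37.05]
[-1.955 -1.924 59.371 -4.894  1.134 -0.744 20.428 31.742] [509.65 -36.8 ]
[-1.97  -1.939 59.376 -4.85   1.436 -1.164 20.439 32.092] [508.84 -36.5 ]
[-1.985 -1.954 59.366 -4.825  1.291 -2.077 20.456 32.442] [508.02 -36.17]
[-2.    -1.969 59.361 -5.506  2.046 -1.957 20.339 32.792] [507.16 -35.81]
[-2.015 -1.985 59.397 -5.2    1.296 -0.826 20.411 33.142] [506.28 -35.47]
[-2.03  -2.002 59.384 -4.929  1.119 -2.22  20.649 33.492] [505.39 -35.05]
[-2.045 -2.005 59.421 -4.114  2.717 -3.502 20.498 33.842] [505.21 -35.01]
[-2.06  -2.006 59.415 -4.889  4.96  -5.041 20.425 34.192] [505.15 -34.98]
[-2.075 -2.007 59.413 -4.624  8.552 -7.3   20.772 34.542] [505.1  -34.95]
[-2.09  -2.009 59.399 -4.757  9.576 -9.083 20.744 34.892] [505.02 -34.9 ]
[ -2.105  -2.01   59.393  -4.599  13.193 -11.063  20.371  35.242] [504.96 -34.86]
```

The stop is clear: at a TCP angle of -2.003 rad the tangential force climbs while the angle holds still. Next I open by 4π from there, tracking the unwrapped angle.

Run:
```python
from v import *
c=np.array([530.2,18.9]);cc=c+[.4,.6];r=60.;T=-2.002
A=-2.01;n=52;hits=[]
for i,a in enumerate(np.linspace(T,T+4*np.pi-.1,n)[1:]):
    q=go(cc,r,a,25)
    A+=(q[1]-A+np.pi)%(2*np.pi)-np.pi
    if q[0]:hits.append(i)
    if i%8==0 or i==n-2:print(np.round([a-T,A-T,q[2],q[3],q[4]['ft_force'][2],q[4]['gripper_width'],q[4]['time']],3))
    if abs(A-a)>.15:print('lag',a,A);break
print(hits)
```

```text
[ 0.244  0.274 -4.172  1.548  0.165 20.561 35.7  ]
[ 2.2    2.204 -4.966  1.741  4.434 20.306 38.1  ]
[ 4.155  4.162  5.179  1.529  4.05  20.46  40.5  ]
[ 6.111  6.123  4.052  1.497  0.673 20.583 42.9  ]
[ 8.066  8.081 -2.841  1.546  4.927 20.539 45.3  ]
[10.022 10.03   2.829  2.419  5.405 20.626 47.7  ]
[11.977 11.989  4.015  3.484  3.746 20.758 50.1  ]
[12.466 12.476  3.324  1.37   2.751 20.693 50.7  ]
[]
```

Run:
```python
from v import *
c=np.array([530.2,18.9]);T=-2.001;r=59.4;a=T-.03
for i in range(8):
    go(c,r,a,None,30);arm.sleep(.25);s=arm.read_state();p=s['tcp_pos'][:2];A=np.arctan2(*(p-c)[::-1]);f=s['ft_force'];e=[np.cos(A),np.sin(A)]
    print(np.round([a,A-T,np.hypot(*(p-c)),f[:2]@e,f[:2]@[-e[1],e[0]],s['gripper_width'],s['time']],4),p.round(2))
    if abs(A-T)<.002:break
    a+=T-A
A_=snap('scene','fin');B=snap('side','fin_d')
for n,d0,d1,H in(('scene','st','fin',(-2,160)),('side','st_d','fin_d',0)):
    for t in(d0,d1):
        d=dict(np.load(f'pics/{t}.npz'));Rm=cv2.Rodrigues(d['rvec'].astype(float))[0]
        uv=cv2.projectPoints(np.array([[505.,-35,147]]),d['rvec'].astype(float),d['tvec'].astype(float),d['camera_matrix'],None)[0].ravel()
        M=masks(d);m=comp(M['red'],*uv);ys,xs=np.nonzero(m);print(t,uv.round(1),xs.mean(),ys.mean(),m.sum())
im=[cv2.resize(cv2.imread(f'pics/{t}.png')[y:y+h,x:x+w],(400,300)) for t,x,y,w,h in(('fin',230,140,160,120),('fin_d',240,120,200,150))]
cv2.imwrite('pics/finc.png',np.hstack(im))
```

```text
[-2.03100e+00 -3.71000e-02  5.91613e+01  6.12200e-01 -1.51770e+00
  2.04686e+01  5.12417e+01] [503.55 -33.92]
[-1.99390e+00  6.30000e-03  5.92074e+01 -5.42700e-01 -9.87400e-01
  2.05162e+01  5.17417e+01] [505.85 -35.07]
[-2.00020e+00  4.70000e-03  5.92447e+01 -6.39800e-01  3.09000e-02
  2.09270e+01  5.22417e+01] [505.74 -35.06]
[-2.00490e+00 -9.00000e-04  5.92685e+01 -1.01500e+00  2.44290e+00
  2.03629e+01  5.27417e+01] [505.43 -34.95]
st [326.8 183.5] 326.35064935064935 185.4025974025974 77
fin [326.8 183.5] 326.3076923076923 185.26923076923077 78
st_d [326.1 184.7] 326.2068965517241 189.9655172413793 58
fin_d [326.1 184.7] 326.2741935483871 189.5 62
```

View pics/finc.png

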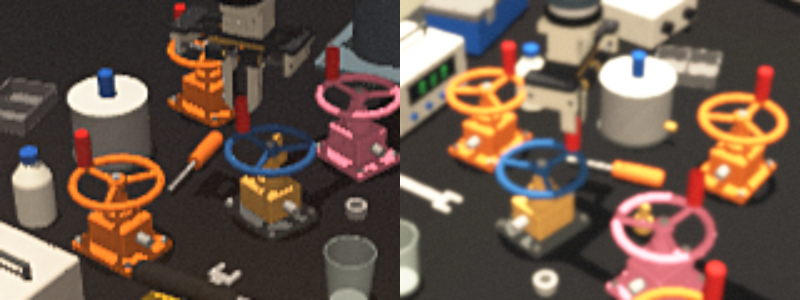

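```bash
python3 -c "
from plant import arm
arm.hand_in();s=arm.read_state();print(s['time'],s['tcp_pos'],s['gripper_width'])"
```

```text
the job is handed in; nothing more can be done
the job is handed in; nothing more can be done
```

I did the whole job in the order asked and handed it in at about 53 s of the 72 s allowed; no verdict is reported.

- **Lid:** I put it on the reservoir and let go. It touched at a TCP height of 110.4 mm, against 110.5 mm expected when seated. From above it sat about 1.6 mm off centre, within the 4 mm of play, and it looked level in both final views.
- **Closing the valve:** I turned it clockwise about 2.7 rad to a clear stop. There the angle held at about -2.003 rad while the tangential force rose to 13 N.
- **Opening the valve:** I turned it back two full turns, counted by tracking the wheel angle. The final TCP angle was within about 0.001 rad of the target, which I put at the stop angle with a 0.002 rad allowance for play. In the images the handle is within half a pixel of where it was at the stop.
- **End state:** The handle was still gripped, with the fingers reading 20.4 mm on the 22 mm handle. The other things on the bench that show in the final pictures look unmoved; the jar was outside those views.

No check failed. The small disagreements were radial forces of up to about 5 N while circling, from roughly 1 mm of error in the wheel-centre estimate. That does not affect the turn count, because the handle came back to the same point.

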